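Clamp a blank in the small-parts sled with its draw latch

TASK

The dark timber blank lies loose in the small-parts sled and must be clamped tight for sawing: push the hinged jaw in firmly until its rubber pad is squeezed against the blank and the blank sits against the fixed jaw, hook the latch's wire loop over the keeper on the hinged jaw, then throw the lever over past centre until it snaps down and lies shut. Work by feel: press the jaw with no more than 25 N. Leave the other things where they lie.

Things in the scene. Friction and masses are not known exactly. Their poses are not given: they have to be found in the camera images.
- sled: Plywood board 236x172x12 mm, fixed to the saw table. Origin under it; x runs along the jaws from the latch end (near the robot) to the hinge end, y to the hinged jaw (left), z up. Fixed jaw 28 mm wide, top z=48 mm, bolted with the latch through slotted feet: inner face anywhere from y=-28.5 to -15.5 mm (not measured). The saw's rip fence, 67 mm high, stands left, at world y=0.127 m.
- swing_jaw: Hinged jaw: wooden bar 22 mm wide (11 each side of its axis), z=13.5 to 48 mm. Origin on its upright pin at sled (92, 52, 0) mm; the bar runs 195 mm to its own -x; parallel to the sled at yaw 0, starts 0.15 to 0.20 rad open to the left. Stiff hinge: about 7 N at the free end moves it; stays where left. Rubber pad inside the free end gives 4 mm: hard up at 15 N on the outer face there.
- keeper (a point): Seat of the keeper on top of the hinged jaw's free end (its frame -170, -1, 60 mm): centre of the loop's bar when drawn up. A horn 16 mm wide (x) stands 4 mm to the right (-y) of it; from the horn's top (z=66 to 70 mm) a lip reaches 7 mm to the left, over this point, so the bar must come down left of it, onto the plate at z=51 mm. The loop clears the lip only with the jaw pushed hard up.
- lever (a joint): Lever, handle 82 long, 16 wide, 2.5 thick, pin along x at sled (-78, -36 +-6.5, 62) mm, set with the fixed jaw. 0: fully open (hard stop), handle 60 deg up from +y; grows as it swings up and over to -y (right): handle at 60 deg + value, its outer face 5 mm off the pin's line, on the side that is left when open, up when shut. Dead centre 1.83, shut 2.094. Starts 0.35 to 0.75. Needs up to 0.5 N m.
- loop (a joint): Steel loop hung on the lever 12 mm from its pin, 15 deg ahead of the handle: two rods 30 mm apart and a cross bar 8 mm thick, 38 long, 93 mm from its pivot. Lever + loop values = its angle up from the sled's +y. Starts thrown back to its stop at 1.309, leaning right; falls left by its weight once past upright. Lever fully open, it reads -0.2 hooked, 0 on the lip, under -0.3 if it missed the jaw.
- blank: Dark timber blank, 50x229x30 mm, lying loose on the board between the jaws, its y axis along the sled's x; origin under its centre.
- pencil: Flat red carpenter pencil, 14x162x9 mm, on the table in front of the sled; a bystander, not to be moved.
- tape_measure: Yellow pocket tape, 33x94x63 mm, on the table at the front right; a bystander, not to be moved.
- sanding_block: Cork sanding block, 66x110x32 mm, left of the rip fence; a bystander, not to be moved.

How it is judged (in metres and radians):
At the end, for the whole second after the job is handed in: the lever lies shut (past 2.02 of 2.094 rad) with the loop drawn level to the keeper (within 0.15 rad), and the latch holds the hinged jaw on the blank with over 40 N; the blank lies still along the fixed jaw (within 0.03 rad) (value of joint lever above 2.02 rad and value of joint loop between -2.25 and -1.95 rad and contact force between swing_jaw and blank above 40 N and angle between the y axis of blank and the x axis of sled, either way round below 0.03 rad and linear speed of blank below 0.02 m/s); the robot touches nothing.
It fails at once if the fingers press the hinged jaw with over 25 N (contact force between the fingers and swing_jaw above 25 N).
It fails at once if the pencil, tape measure or sanding block is moved by over 30 mm (distance of any of pencil, tape_measure, sanding_block from where it was at the start of the episode above 0.03 m).
It also fails if it takes over 54 s, if anything falls off the work surface, if the arm or the gripper's body presses on something with over 40 N, if the wrist force passes 120 N, or if a joint passes its speed limit or range.

ROBOT

A 6-joint arm with a two-finger parallel gripper is mounted at the origin on a cart in front of the work surface, level with it; the furniture and walls round the work are solid. World frame = base frame: x ahead of the robot, y to its left, z up, the work surface at z = 0. Lengths are in mm, angles in rad, forces in N, time in s.
With the tool pointing down it reaches from about 325 to 750 mm from the base axis. Payload 7.6 kg.
Tool frame: the origin (TCP) lies midway between the tips of the shut fingers; the grasp point (between the pads) lies 19 mm behind it; z points along the fingers, y is the line along which they close (so a half turn about z gives the same grasp; the last joint's range is limited). The gripper opens to 85 mm and grips with 20 to 120 N. Pads are 22 mm wide; open, the fingers measure 114 mm over their backs; the gripper's body (76 mm by 85 mm) begins 54 mm behind the grasp point. The pads swing forward as they close: fully open they stand 13 mm farther back than shut.
Start: joints at [-1.313, 0.052, 1.401, -0, 1.689, -0.07], TCP at [169.054, -497.058, 231.323] pointing down, gripper open.
Joint ranges: [-2.9, 2.9], [-0.91, 2.17], [0.12, 2.37], [-1.06, 4.2], [0.26, 2.73], [-2.93, 2.93]. Speed limits (rad/s): [2.57, 2.57, 3.01, 3.14, 3.14, 3.14].

INTERFACE

Orientations are given as a unit quaternion [x, y, z, w].
In Python, from cell import manip gives the robot as it stands. The module is installed in compiled form; this text tells all that it offers.
- The arm moves only by the tool servo_tool, never from a script. Its argument "moves" is a list of rows, each a list of 7 numbers: the turn, a rotation vector about the tool's x, y, z in degrees, then the shift along the tool's x, y, z in m, then the finger opening in m, from 0 to 0.0854. A call has 1 to 12 rows; each row shifts and turns the commanded pose from where the row before left it, along the tool's axes as they then stand; what a row does not reach is not made up. A row lasts 1/10 s, in which the tool goes at most 50 mm and 8.59 degrees, less where a joint would pass 70% of its speed; a pose out of reach is approached as far as the arm can. A call is refused whole if a number of a shift passes 0.05 or a number of a turn 8.59, either way. A call with a gripper value outside its range is refused whole. The fingers move at their own pace and stop on an object; the grip force is fixed at half the most. Time passes only in rows, so rows that do not move let the fingers close. It gives the time, the measured TCP pose, the force, the opening and the grip force at its end, in the units of the state.
- manip.sense(): the state, without advancing time (a new reading comes with each control period).
- manip.grab_frame(name): name is "side" or "top"; returns a dict with "pixels" (420x560x3 uint8, red, green, blue), "depth" (420x560 float32, mm along the optical axis (not along the pixel's ray), 0 where there is no reading), "intrinsics" (3x3 intrinsics, pixels), "R" (3x3) and "t" (3): a world point X has camera coordinates R X + t. Camera axes: x right, y down, z forward; pixel columns grow to the right and rows downward; lengths in mm; the calibration is good to about 2 mm. A picture is of the moment at which its call begins.
- manip.finish_job(): hands the job in; it is judged then, once.
Trained networks look in a picture, given as the dict that the camera call returned (one of the last four; its "shot" number tells which), for a name from the list of things; names that differ only in an ending like _2 or _b are one class to them, and where a whole thing is asked for, a point or a joint stands for the part that bears it (a point fixed in the world has none). Each returns a list of dicts, best first, with "conf" (0 to 1); they miss things now and then, are a little off and sometimes report something else, mostly with a low value. They report only what shows in the picture. A call takes as long as a camera call.
- manip.cut_out(picture, target): "region" (420x560 bool, what is visible of it) and "rect" ([left, top, right, bottom] in pixels, round what is visible of it).
The state is a dict: "time_s": time; "joint_positions": joint angles; "joint_vel": joint speeds; "joint_torque": joint torques, N m; "ee_pos": TCP position; "tool_rot": TCP orientation; "wrist_force": force on the tool from outside, world axes, zero at the start; "wrist_torque": the same for the moment, N m; "grip_width": opening from 0.0 (shut) to 1.0 (fully open); "grip_force": force on a finger pad.
Only numpy, scipy, OpenCV 4.12 (cv2) and the standard library are available. Lean on these libraries where they do the work, as an engineer would, in place of code of your own. Each camera call takes 0.05 s, during which the arm holds its last target. There are 200 camera calls.

## Working session

There is one attempt and no reset: what is moved stays moved. The work goes in short steps, Python scripts to look and compute and a tool call to move; the robot and the scene stay as the last step left them, time stands still between calls to the robot, and variables do not carry over. Pictures are saved under pics/ and viewed, at most 10 in all, crops included, and the job is handed in when it is done.

Besides the shell and the picture viewer there is one more tool, called after "Emit:" as a command line: name --pt "numbers of a row" for each row, then --argument value for the rest. servo_tool: Moves the arm, as the interface text tells. Its arguments: {"type":"object","properties":{"moves":{"type":"array"}},"required":["moves"]}

```bash
mkdir -p pics; cat > h.py <<'E'
import numpy as np, cv2
from cell import manip
def pts(f,mask=None):
    d=f["depth"]; K=np.array(f["intrinsics"]); R=np.array(f["R"]); t=np.array(f["t"])
    v,u=np.nonzero((d>0)&(mask if mask is not None else True))
    z=d[v,u]; c=np.stack([(u-K[0,2])*z/K[0,0],(v-K[1,2])*z/K[1,1],z],1)
    return (c-t)@R
def save(f,n,crop=None,s=1):
    p=f["pixels"][:,:,::-1]
    if crop: p=p[crop[1]:crop[3],crop[0]:crop[2]]
    cv2.imwrite("pics/"+n,cv2.resize(p,None,fx=s,fy=s))
E
python3 - <<'E'
from h import *
import pickle
s=manip.sense(); print(s)
for n in("side","top"):
    f=manip.grab_frame(n); save(f,n+"0.png")
    print(n,np.round(f["R"],3).tolist(),np.round(f["t"]),np.round(f["intrinsics"],1).tolist())
    pickle.dump(f,open(n+"0.pkl","wb"))
    for k in("sled","swing_jaw","keeper","lever","loop","blank","pencil","tape_measure","sanding_block"):
        for r in manip.cut_out(f,k)[:2]:
            P=pts(f,r["region"]); print(k,round(r["conf"],2),r["rect"],len(P),np.round(np.percentile(P,[2,50,98],axis=0)).tolist() if len(P) else None)
E
```

```text
{'time_s': 0.0, 'joint_positions': array([-1.31327978e+00,  5.28647033e-02,  1.40173440e+00, -5.40750380e-06,
        1.68861341e+00, -7.03055975e-02]), 'joint_vel': array([-0.00028326,  0.00050584, -0.00210287,  0.00142595, -0.00029684,
        0.00138375]), 'joint_torque': array([-5.69580948e-05, -3.81668615e+01, -3.60187089e+01, -8.29628470e-05,
        6.15786033e-03, -1.02969307e-05]), 'ee_pos': array([ 168.97974646, -496.73837054,  230.45292981]), 'tool_rot': array([ 9.86596357e-01,  1.63177733e-01, -7.83764924e-05, -8.06130793e-04]), 'wrist_force': array([-0.39720004,  0.58044715, -0.33238044]), 'wrist_torque': array([ 0.07177362, -0.05705247,  0.02910534]), 'grip_force': 0.0, 'grip_width': 0.9983917898881497}
side [[-0.952, -0.304, -0.022], [-0.175, 0.603, -0.778], [0.25, -0.737, -0.628]] [ 567.  111. 1191.] [[491.9, 0.0, 282.7], [0.0, 491.9, 211.3], [0.0, 0.0, 1.0]]
sled 0.72 [249.6, 131.8, 342.1, 218.4] 2869 [[461.0, -172.0, 2.0], [554.0, -19.0, 40.0], [680.0, 11.0, 139.0]]
swing_jaw 0.68 [258.7, 191.1, 330.7, 217.1] 1120 [[469.0, -31.0, 15.0], [561.0, -10.0, 40.0], [667.0,
[... 1759 characters left out ...]
, 65.0]]
blank 0.92 [344.9, 158.8, 384.3, 251.5] 2018 [[473.0, -110.0, 22.0], [574.0, -76.0, 42.0], [680.0, -43.0, 45.0]]
pencil 0.63 [285.7, 279.3, 353.0, 291.0] 357 [[381.0, -35.0, 3.0], [388.0, 36.0, 9.0], [395.0, 106.0, 13.0]]
pencil 0.42 [342.6, 158.2, 384.6, 249.6] 2055 [[471.0, -112.0, 18.0], [573.0, -76.0, 42.0], [680.0, -42.0, 46.0]]
tape_measure 0.72 [366.6, 273.0, 405.0, 285.9] 490 [[378.0, -165.0, 3.0], [395.0, -106.0, 57.0], [411.0, -75.0, 65.0]]
tape_measure 0.43 [333.4, 164.7, 351.9, 248.5] 950 [[472.0, -40.0, 28.0], [556.0, -20.0, 48.0], [667.0, -6.0, 70.0]]
sanding_block 0.75 [202.5, 252.8, 252.7, 303.8] 1244 [[356.0, 210.0, 18.0], [403.0, 261.0, 32.0], [452.0, 311.0, 35.0]]
```

```bash
python3 - <<'E'
from h import *
import pickle
a=pickle.load(open("top0.pkl","rb"));b=pickle.load(open("side0.pkl","rb"))
save(a,"t1.png",(310,130,440,300),3.5); save(b,"s1.png",(230,110,390,250),4)
P=pts(a); 
# board top z~12
for lo,hi in((9,15),(44,52),(39,45)):
    Q=P[(P[:,2]>lo)&(P[:,2]<hi)&(P[:,0]>430)&(P[:,0]<720)&(P[:,1]>-220)&(P[:,1]<40)]
    g=np.zeros((60,56),int)
    for x,y,z in Q: g[int((x-430)//5),int((y+220)//5)]+=1
    print(lo,hi,"cols y -220..60 step5, rows x 430.. step5")
    for i,r in enumerate(g):
        if r.any(): print(430+5*i,''.join('#' if v>1 else '+' if v else '.' for v in r))
E
```

```text
9 15 cols y -220..60 step5, rows x 430.. step5
450 ...................................+####................
455 ..........................+.+############...............
460 .....................#+##################...............
465 ...............#.#######+##...###########...............
470 .......#+############.........+#######..................
475 ......#############...........######+...................
480 .......#######+#+##............###......................
485 .......####......###..........####......................
490 .......####.......##..........+###......................
495 ..................##..........+###......................
500 .........+#.......##...........###......................
505 .......##+........##...........###........+.............
510 ..................##+..........#####+...................
515 .......#..........##...........######+....#.............
520 .......#+.........###...........#####+....#.............
525 .......+...........#+...........#####.....#.............
530 ...................#+...........#####.....#.............
535 .........#.+
[... 7004 characters left out ...]
####+###.....................
635 ......................#..##########...+.................
640 ...................+..+..##########+....+...............
645 ......................+..###########..+.................
650 ......................#..###########....................
655 ......................#..+##########....+...............
660 ......................++.###########....................
665 .......................#.+##########....................
670 .......................+..##########+...+...............
675 ...................++..+..##########....................
680 ......................+#....########+...................
685 ..................+..+.........+#####...................
```

View pics/t1.png

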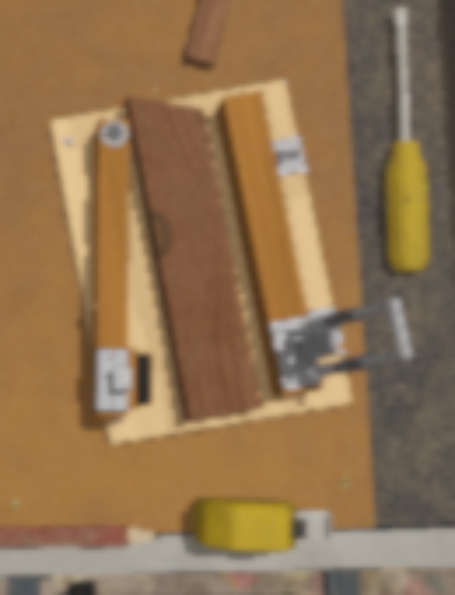

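View pics/s1.png

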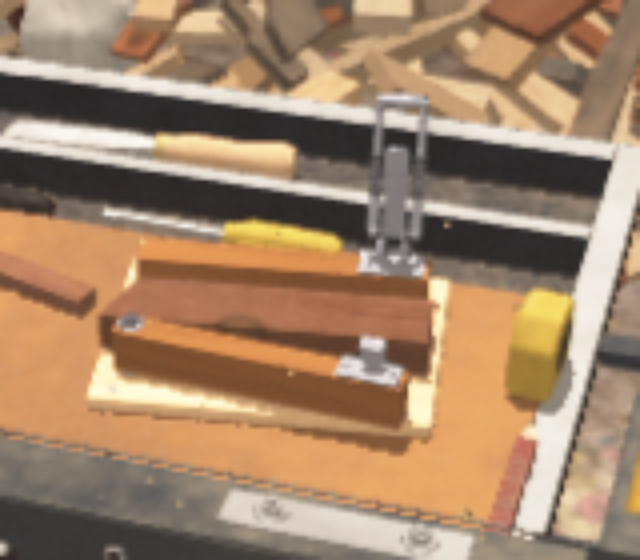

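```bash
cat > fit.py <<'E'
from h import *
import pickle
from scipy.optimize import minimize
a=pickle.load(open("top0.pkl","rb"));b=pickle.load(open("side0.pkl","rb"))
for n,f in(("top",a),("side",b)):
    P=pts(f); P=P[(P[:,0]>430)&(P[:,0]<730)&(P[:,1]>-200)&(P[:,1]<60)]
    B=P[(P[:,2]>7)&(P[:,2]<46)]   # everything on/in the sled footprint
    T=P[(P[:,2]<5)&(P[:,2]>-5)]
    def cost(p):
        th,x,y=p; c,s=np.cos(th),np.sin(th)
        def inside(Q):
            u=(Q[:,0]-x)*c+(Q[:,1]-y)*s; v=-(Q[:,0]-x)*s+(Q[:,1]-y)*c
            return 1/(1+np.exp(np.clip((np.maximum(abs(u)-118,abs(v)-86))/1.0,-50,50)))
        return -inside(B).sum()+inside(T).sum()
    r=min((minimize(cost,[t,575,-77],method="Nelder-Mead",options=dict(xatol=1e-3,fatol=.1,maxiter=2000)) for t in(.1,.13,.16)),key=lambda r:r.fun)
    th,x,y=r.x; print(n,"yaw",r.x,r.fun,len(B)); c,s=np.cos(th),np.sin(th)
    S=np.c_[(P[:,0]-x)*c+(P[:,1]-y)*s,-(P[:,0]-x)*s+(P[:,1]-y)*c,P[:,2]]
    h=S[(S[:,2]>45)&(S[:,2]<51)]
    for lo in range(-100,110,30):
        q=h[(h[:,0]>lo)&(h[:,0]<lo+30)]
        j=q[q[:,1]>38,1]; k=q[q[:,1]<-12,1]; 
        bl=S[(S[:,2]>38)&(S[:,2]<45)&(S[:,0]>lo)&(S[:,0]<lo+30)&(S[:,1]>-30)&(S[:,1]<45),1]
        print(lo+15,"jaw",np.round(np.percentile(j,[3,50,97]),1) if len(j)>5 else 0,"fix",np.round(np.percentile(k,[3,50,97]),1) if len(k)>5 else 0,"blank",np.round(np.percentile(bl,[3,50,97]),1) if len(bl)>5 else 0)
    L=S[(S[:,2]>75)&(abs(S[:,0]+78)<30)]
    for z in range(75,180,10):
        q=L[(L[:,2]>=z)&(L[:,2]<z+10)]
        for nm,m in(("mid",abs(q[:,0]+78)<9),("rods",abs(q[:,0]+78)>11)):
            w=q[m]
            if len(w)>2: print(z+5,nm,len(w),"x",np.round(np.percentile(w[:,0],[5,50,95])),"y",np.round(np.percentile(w[:,1],[5,50,95])))
E
python3 fit.py
```

```text
top yaw [ 1.44102219e-01  5.79091155e+02 -8.65503177e+01] -4654.862858819461 4857
-85 jaw [68.6 84.5 94. ] fix [-48.3 -37.3 -30.4] blank [-14.9   9.1  31.9]
-55 jaw [65.4 76.1 87.3] fix [-56.2 -42.1 -30.2] blank [-15.7   8.9  32.6]
-25 jaw [60.3 70.6 82. ] fix [-56.5 -43.  -30.1] blank [-14.9   8.3  32. ]
5 jaw [54.4 65.7 76.1] fix [-56.6 -42.5 -30.6] blank [-16.    8.4  32.2]
35 jaw [49.1 60.  70.1] fix [-57.  -43.5 -30.4] blank [-16.1   8.3  32.1]
65 jaw [43.1 54.5 65.4] fix [-56.4 -43.2 -30.7] blank [-16.1   8.8  31.8]
95 jaw [38.8 52.6 60.2] fix [-57.2 -43.6 -30.3] blank [-15.8  10.1  32. ]
80 mid 9 x [-86. -79. -72.] y [-45. -41. -40.]
80 rods 24 x [-97. -90. -61.] y [-50. -47. -44.]
90 mid 13 x [-85. -80. -72.] y [-45. -41. -40.]
90 rods 16 x [-95. -78. -61.] y [-53. -50. -49.]
100 mid 10 x [-85. -78. -72.] y [-43. -42. -41.]
100 rods 24 x [-97. -78. -60.] y [-57. -54. -52.]
110 mid 11 x [-85. -79. -71.] y [-44. -43. -42.]
110 rods 22 x [-96. -90. -60.] y [-60. -58. -55.]
120 mid 7 x [-84. -78. -74.] y [-44. -43. -43.]
120 rods 26 x [-97. -89. -59.] y [-67. -62. -59.]
130 mid 1
[... 1177 characters left out ...]
. -49.]
90 rods 16 x [-94. -64. -58.] y [-68. -60. -56.]
100 mid 17 x [-83. -75. -70.] y [-59. -52. -45.]
100 rods 21 x [-93. -62. -57.] y [-67. -63. -57.]
110 mid 22 x [-86. -78. -69.] y [-71. -53. -49.]
110 rods 18 x [-93. -61. -56.] y [-74. -66. -63.]
120 mid 20 x [-86. -78. -69.] y [-73. -54. -49.]
120 rods 20 x [-93. -62. -54.] y [-77. -71. -66.]
130 mid 19 x [-83. -77. -69.] y [-60. -52. -49.]
130 rods 15 x [-90. -60. -55.] y [-79. -75. -68.]
140 mid 22 x [-87. -77. -71.] y [-82. -53. -49.]
140 rods 11 x [-90. -60. -57.] y [-82. -79. -74.]
150 rods 14 x [-91. -61. -58.] y [-87. -83. -75.]
160 mid 18 x [-85. -79. -71.] y [-93. -87. -84.]
160 rods 15 x [-90. -63. -57.] y [-88. -85. -84.]
```

Emit:
servo_tool --pt "0 0 -7.94 0 0 0 0" --pt "0 0 -7.94 0 0 0 0" --pt "0 0 -7.94 0 0 0 0" --pt "0 0 -7.94 0 0 0 0" --pt "0 0 -7.94 0 0 0 0" --pt "0 0 -7.94 0 0 0 0" --pt "0 0 -7.94 0 0 0 0" --pt "0 0 -7.94 0 0 0 0" --pt "0 0 -7.94 0 0 0 0" --pt "0 0 -7.94 0 0 0 0" --pt "0 0 0 0 0 0 0"

```text
time_s: 2.1
ee_pos: [169.1, -497.1, 231.3]
tool_rot: [0.654, 0.756, -0.0, 0.0]
wrist_force: [0.4, 0.3, -0.0]
grip_width: -0.003
grip_force: 0.0
```

Emit:
servo_tool --pt "0 0 0 0.0327 0.0354 0 0" --pt "0 0 0 0.0327 0.0354 0 0" --pt "0 0 0 0.0327 0.0354 0 0" --pt "0 0 0 0.0327 0.0354 0 0" --pt "0 0 0 0.0327 0.0354 0 0" --pt "0 0 0 0.0327 0.0354 0 0" --pt "0 0 0 0.0327 0.0354 0 0" --pt "0 0 0 0.0327 0.0354 0 0" --pt "0 0 0 0.0327 0.0354 0 0" --pt "0 0 0 0.0327 0.0354 0 0" --pt "0 0 0 0.0327 0.0354 0 0" --pt "0 0 0 0.0327 0.0354 0 0"

```text
time_s: 3.3
ee_pos: [534.7, -46.3, 231.4]
tool_rot: [0.656, 0.754, 0.0, 0.0]
wrist_force: [0.7, -0.8, -0.0]
grip_width: -0.0
grip_force: 0.0
```

Emit:
servo_tool --pt "0 0 0 0 0 0.045 0" --pt "0 0 0 0 0 0.045 0" --pt "0 0 0 0 0 0.045 0" --pt "0 0 0 0 0 0.04 0" --pt "0 0 0 0 0 0.01 0" --pt "0 0 0 0 0 0.01 0" --pt "0 0 0 0 0 0.01 0" --pt "0 0 0 0 0 0 0"

```text
time_s: 4.1
ee_pos: [534.0, -48.3, 26.6]
tool_rot: [0.655, 0.755, 0.0, 0.0]
wrist_force: [0.5, 0.3, 0.4]
grip_width: -0.002
grip_force: 0.0
```

Emit:
servo_tool --pt "0 0 0 -0.005 0 0 0" --pt "0 0 0 -0.004 0 0 0" --pt "0 0 0 -0.004 0 0 0"

```text
time_s: 4.4
ee_pos: [536.3, -60.3, 27.5]
tool_rot: [0.655, 0.756, 0.002, -0.0]
wrist_force: [-2.8, 20.8, 8.9]
grip_width: -0.0
grip_force: 10.6
```

```bash
cat > chk.py <<'E'
from h import *
import sys
th,x0,y0=0.1441,579.1,-86.55; c,s=np.cos(th),np.sin(th)
def sl(P): return np.c_[(P[:,0]-x0)*c+(P[:,1]-y0)*s,-(P[:,0]-x0)*s+(P[:,1]-y0)*c,P[:,2]]
if __name__=="__main__":
    f=manip.grab_frame("top"); S=sl(pts(f))
    for lo in range(-100,110,30):
        m=(S[:,0]>lo)&(S[:,0]<lo+30); o=[lo+15]
        for n,z0,z1,y1,y2 in(("jaw",45,51,35,100),("fix",45,51,-60,-12),("blank",37,44,-32,42)):
            q=S[m&(S[:,2]>z0)&(S[:,2]<z1)&(S[:,1]>y1)&(S[:,1]<y2),1]
            o+=[n,np.round(np.percentile(q,[3,97]),1) if len(q)>5 else 0]
        print(*o)
    st=manip.sense(); print(sl(st["ee_pos"][None])[0].round(1),st["wrist_force"].round(1),st["time_s"])
    if len(sys.argv)>1:
        save(f,"t_"+sys.argv[1],(310,130,440,300),3.5)
        g=manip.grab_frame("side"); save(g,"s_"+sys.argv[1],(230,110,390,250),4)
E
python3 chk.py
```

```text
-85 jaw [83.8 95.3] fix [-50.  -15.1] blank [-29.9   3.3]
-55 jaw [71.9 87.9] fix 0 blank 0
-25 jaw [68.8 82.7] fix 0 blank 0
5 jaw [63.9 77. ] fix 0 blank 0
35 jaw [52.4 71.3] fix [-57.  -43.3] blank 0
65 jaw [43.5 65. ] fix [-56.1 -28.8] blank [-29.9  15.1]
95 jaw [38.9 60.3] fix [-56.9 -29.8] blank [-28.9  19.2]
[-38.6  32.3  27.4] [-1.8  8.1  2.7] 4.45
```

Emit:
servo_tool --pt "0 0 0 0.006 0 0 0" --pt "0 0 0 0 0 -0.04 0" --pt "0 0 0 0 0 -0.035 0" --pt "0 0 0 0.04 -0.025 0 0" --pt "0 0 0 0.039 -0.024 0 0" --pt "0 0 0 0 0 0.035 0" --pt "0 0 0 0 0 0.035 0" --pt "0 0 0 0 0 0 0"

```text
time_s: 5.25
ee_pos: [471.7, 16.2, 27.4]
tool_rot: [0.655, 0.756, -0.003, -0.003]
wrist_force: [-0.1, 0.6, -0.5]
grip_width: 0.001
grip_force: 0.0
```

```bash
python3 chk.py
```

```text
-85 jaw 0 fix [-48.6 -19.9] blank [-30.6 -15.4]
-55 jaw 0 fix [-56.  -22.3] blank [-30.3 -13.3]
-25 jaw [59.7 79.4] fix [-56.9 -29.5] blank [-28.6  19.7]
5 jaw [55.  76.2] fix [-56.6 -30.2] blank [-29.4  19.2]
35 jaw [49.3 71. ] fix [-56.4 -22.3] blank [-28.5  18.9]
65 jaw [43.2 64.9] fix [-56.  -25.4] blank [-29.   19.3]
95 jaw [39.  60.4] fix [-56.5 -20. ] blank [-28.6  19.4]
[-89.8 116.6  30.1] [-0.2 -0.3  0.5] 5.3
```

Emit:
servo_tool --pt "0 0 0 -0.006 0 0 0" --pt "0 0 0 -0.003 0 0 0" --pt "0 0 0 -0.003 0 0 0" --pt "0 0 0 -0.003 0 0 0" --pt "0 0 0 -0.003 0 0 0"

```text
time_s: 5.8
ee_pos: [478.0, -1.2, 32.9]
tool_rot: [0.655, 0.756, 0.001, -0.0]
wrist_force: [-3.8, 6.7, 3.0]
grip_width: 0.005
grip_force: 3.4
```

Emit:
servo_tool --pt "0 0 0 -0.003 0 0 0" --pt "0 0 0 -0.003 0 0 0" --pt "0 0 0 -0.003 0 0 0" --pt "0 0 0 -0.003 0 0 0" --pt "0 0 0 -0.003 0 0 0" --pt "0 0 0 -0.003 0 0 0"

```text
time_s: 6.4
ee_pos: [480.1, -19.0, 32.5]
tool_rot: [0.655, 0.756, 0.001, -0.001]
wrist_force: [-4.3, 6.7, 1.9]
grip_width: -0.001
grip_force: 3.5
```

Emit:
servo_tool --pt "0 0 0 -0.002 0 0 0" --pt "0 0 0 -0.002 0 0 0" --pt "0 0 0 -0.002 0 0 0" --pt "0 0 0 -0.001 0 0 0" --pt "0 0 0 -0.001 0 0 0"

```text
time_s: 6.9
ee_pos: [481.1, -27.0, 32.4]
tool_rot: [0.655, 0.756, 0.001, -0.001]
wrist_force: [-5.6, 6.9, 1.8]
grip_width: -0.001
grip_force: 3.5
```

Emit:
servo_tool --pt "0 0 0 -0.001 0 0 0" --pt "0 0 0 -0.001 0 0 0" --pt "0 0 0 -0.001 0 0 0" --pt "0 0 0 0 0 0 0"

```text
time_s: 7.3
ee_pos: [481.4, -29.7, 32.4]
tool_rot: [0.655, 0.756, 0.001, -0.001]
wrist_force: [-6.4, 6.9, 3.1]
grip_width: -0.005
grip_force: 3.9
```

Emit:
servo_tool --pt "0 0 0 -0.001 0 0 0" --pt "0 0 0 -0.001 0 0 0" --pt "0 0 0 -0.001 0 0 0" --pt "0 0 0 0 0 0 0"

```text
time_s: 7.7
ee_pos: [481.6, -31.8, 32.4]
tool_rot: [0.655, 0.756, 0.001, -0.002]
wrist_force: [-6.9, 10.8, 4.8]
grip_width: -0.002
grip_force: 6.2
```

Emit:
servo_tool --pt "0 0 0 -0.001 0 0 0" --pt "0 0 0 -0.001 0 0 0" --pt "0 0 0 0 0 0 0"

```text
time_s: 8.0
ee_pos: [481.7, -32.9, 32.3]
tool_rot: [0.655, 0.756, 0.002, -0.003]
wrist_force: [-8.4, 16.0, 5.2]
grip_width: -0.001
grip_force: 8.4
```

Emit:
servo_tool --pt "0 0 0 0.008 0 0 0" --pt "0 0 0 0.004 0 -0.04 0" --pt "0 0 0 0 0 -0.048 0" --pt "0 0 0 0 0 -0.045 0" --pt "0 0 0 0 0 -0.04 0" --pt "0 0 0 -0.047 0.003 0 0" --pt "0 0 0 -0.047 0.003 0 0" --pt "0 0 0 -0.047 0.003 0 0" --pt "0 0 0 -0.046 0.003 0 0" --pt "0 0 0 0 0 0.04 0" --pt "0 0 0 0 0 0.043 0" --pt "0 0 0 0 0 0 0"

```text
time_s: 9.2
ee_pos: [516.2, -206.5, 116.0]
tool_rot: [0.655, 0.755, -0.002, -0.005]
wrist_force: [-0.5, 0.3, -0.3]
grip_width: 0.001
grip_force: 0.0
```

```bash
python3 chk.py a.png
```

```text
-85 jaw [36.1 55.9] fix [-46.  -23.7] blank [-29.   28.4]
-55 jaw [35.5 55.8] fix [-57.2 -29.1] blank [-28.7  29.1]
-25 jaw [36.  56.5] fix [-56.7 -29.7] blank [-29.2  19.2]
5 jaw [36.4 57.1] fix [-56.3 -21.2] blank [-29.4  19.3]
35 jaw [37.5 57.9] fix [-56.5 -28.3] blank [-28.6  19.4]
65 jaw [37.9 58.9] fix [-56.3 -30.3] blank [-29.4  19.3]
95 jaw [38.5 59.2] fix [-56.3 -29.2] blank [-28.7  19.8]
[ -77.9 -110.3  119.9] [-0.7  0.3  1.4] 9.25
```

View pics/s_a.png

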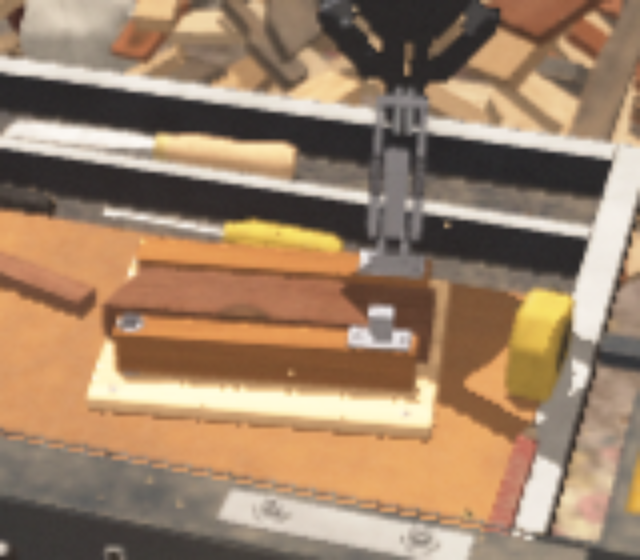

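Emit:
servo_tool --pt "0 0 0 -0.0 0 0 0" --pt "0 0 0 0.01 0 0 0" --pt "0 0 0 0.01 0 0 0" --pt "0 0 0 0.01 0 0 0" --pt "0 0 0 0.01 0 0 0" --pt "0 0 0 0.01 0 0 0" --pt "0 0 0 0.006 0 0 0" --pt "0 0 0 0.0 0 0 0"

```text
time_s: 10.1
ee_pos: [511.1, -150.6, 121.3]
tool_rot: [0.654, 0.756, 0.0, -0.0]
wrist_force: [1.0, -0.0, -0.7]
grip_width: 0.004
grip_force: 0.0
```

Emit:
servo_tool --pt "0 0 0 0.006 0 0 0" --pt "0 0 0 0.006 0 0 0" --pt "0 0 0 0.006 0 0 0" --pt "0 0 0 0.005 0 0 0" --pt "0 0 0 0 0 0 0"

```text
time_s: 10.6
ee_pos: [507.8, -128.0, 121.3]
tool_rot: [0.655, 0.756, 0.0, -0.0]
wrist_force: [-0.1, 0.2, -0.2]
grip_width: -0.002
grip_force: 0.0
```

Emit:
servo_tool --pt "0 0 0 0.005 0 0 0" --pt "0 0 0 0.004 0 0 0" --pt "0 0 0 0.003 0 0 0" --pt "0 0 0 0 0 0 0"

```text
time_s: 11.0
ee_pos: [506.1, -116.4, 121.3]
tool_rot: [0.655, 0.756, 0.0, -0.0]
wrist_force: [-0.3, -0.1, -0.9]
grip_width: -0.0
grip_force: 0.0
```

```bash
python3 chk.py b.png|tail -1
```

```text
[-76.5 -19.3 121.3] [-0.1  0.2 -0.3] 11.05
```

View pics/s_b.png

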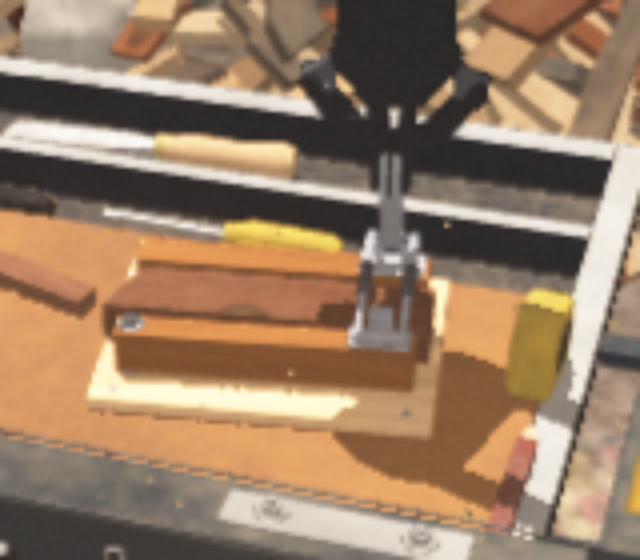

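Emit:
servo_tool --pt "0 0 0 0.003 0 0 0" --pt "0 0 0 0.003 0 0 0" --pt "0 0 0 0.003 0 0 0" --pt "0 0 0 0 0 0 0"

```text
time_s: 11.5
ee_pos: [505.3, -110.7, 122.0]
tool_rot: [0.655, 0.755, -0.002, 0.003]
wrist_force: [1.5, -13.0, -0.7]
grip_width: 0.001
grip_force: 5.6
```

Emit:
servo_tool --pt "0 0 0 -0.015 0 0 0" --pt "0 0 0 0 0 -0.045 0" --pt "0 0 0 0 0 -0.04 0" --pt "0 0 0 0.037 -0.004 0 0" --pt "0 0 0 0.037 -0.004 0 0" --pt "0 0 0 0.037 -0.004 0 0" --pt "0 0 0 0 0 0.045 0" --pt "0 0 0 0 0 0.045 0" --pt "0 0 0 0 0 0.045 0" --pt "0 0 0 0 0 0.04 0" --pt "0 0 0 0 0 0 0"

```text
time_s: 12.6
ee_pos: [475.2, -14.2, 25.8]
tool_rot: [0.655, 0.756, -0.003, -0.005]
wrist_force: [0.5, 0.7, -0.3]
grip_width: -0.001
grip_force: 0.0
```

```bash
python3 - <<'E'
from chk import *
st=manip.sense(); print(sl(st["ee_pos"][None])[0].round(1),st["wrist_force"].round(1))
f=manip.grab_frame("side"); g=manip.grab_frame("top")
for n,F in(("side",f),("top",g)):
    S=sl(pts(F)); S=S[(abs(S[:,0]+78)<24)&(S[:,1]>-50)&(S[:,1]<66)&(S[:,2]>53)&(S[:,2]<150)]
    for v in range(-50,66,6):
        q=S[(S[:,1]>=v)&(S[:,1]<v+6)]
        r=q[(abs(abs(q[:,0]+78)-15)<5)]; m=q[abs(q[:,0]+78)<8]
        print(n,v+3,"rod z",np.percentile(r[:,2],[50,90]).round() if len(r)>2 else 0,"mid z",np.percentile(m[:,2],[10,50,90]).round() if len(m)>2 else 0)
E
```

```text
[-92.4  86.5  25.8] [ 0.5  0.7 -0.3]
side -47 rod z 0 mid z 0
side -41 rod z 0 mid z 0
side -35 rod z 0 mid z 0
side -29 rod z 0 mid z 0
side -23 rod z 0 mid z 0
side -17 rod z 0 mid z 0
side -11 rod z 0 mid z 0
side -5 rod z 0 mid z 0
side 1 rod z 0 mid z 0
side 7 rod z 0 mid z 0
side 13 rod z 0 mid z 0
side 19 rod z 0 mid z 0
side 25 rod z 0 mid z 0
side 31 rod z 0 mid z 0
side 37 rod z [58. 59.] mid z 0
side 43 rod z 0 mid z 0
side 49 rod z [57. 58.] mid z 0
side 55 rod z [55. 59.] mid z 0
side 61 rod z 0 mid z 0
side 67 rod z 0 mid z 0
top -47 rod z 0 mid z 0
top -41 rod z 0 mid z 0
top -35 rod z 0 mid z 0
top -29 rod z 0 mid z 0
top -23 rod z 0 mid z 0
top -17 rod z 0 mid z 0
top -11 rod z 0 mid z 0
top -5 rod z 0 mid z 0
top 1 rod z 0 mid z 0
top 7 rod z 0 mid z 0
top 13 rod z 0 mid z 0
top 19 rod z 0 mid z 0
top 25 rod z 0 mid z 0
top 31 rod z 0 mid z 0
top 37 rod z 0 mid z 0
top 43 rod z 0 mid z 0
top 49 rod z 0 mid z 0
top 55 rod z 0 mid z 0
top 61 rod z 0 mid z 0
top 67 rod z 0 mid z 0
```

Emit:
servo_tool --pt "0 0 0 -0.008 0 0 0" --pt "0 0 0 -0.004 0 0 0" --pt "0 0 0 -0.002 0 0 0" --pt "0 0 0 -0.001 0 0 0" --pt "0 0 0 -0.001 0 0 0" --pt "0 0 0 0 0 0 0"

```text
time_s: 13.3
ee_pos: [481.7, -30.5, 31.4]
tool_rot: [0.655, 0.756, 0.0, 0.0]
wrist_force: [-0.5, 0.1, -1.1]
grip_width: -0.003
grip_force: 0.0
```

Emit:
servo_tool --pt "0 0 0 -0.001 0 0 0" --pt "0 0 0 -0.001 0 0 0" --pt "0 0 0 -0.001 0 0 0" --pt "0 0 0 0 0 0 0"

```text
time_s: 13.7
ee_pos: [481.8, -31.9, 31.2]
tool_rot: [0.655, 0.756, 0.001, -0.001]
wrist_force: [-1.0, 8.5, 3.2]
grip_width: -0.001
grip_force: 4.0
```

Emit:
servo_tool --pt "0 0 0 -0.001 0 0 0" --pt "0 0 0 -0.001 0 0 0" --pt "0 0 0 0 0 0 0"

```text
time_s: 14.0
ee_pos: [481.9, -32.7, 31.2]
tool_rot: [0.654, 0.756, 0.002, -0.002]
wrist_force: [-2.5, 13.0, 4.3]
grip_width: 0.001
grip_force: 7.0
```

Emit:
servo_tool --pt "0 0 0 -0.001 0 0 0" --pt "0 0 0 -0.0005 0 0 0" --pt "0 0 0 0 0 0 0"

```text
time_s: 14.3
ee_pos: [481.9, -32.9, 31.2]
tool_rot: [0.654, 0.756, 0.002, -0.003]
wrist_force: [-4.0, 19.1, 4.9]
grip_width: -0.001
grip_force: 10.1
```

```bash
python3 chk.py c.png|tail -1
```

```text
[-88.5  67.1  31.2] [-4. 20.  5.] 14.35
```

View pics/s_c.png

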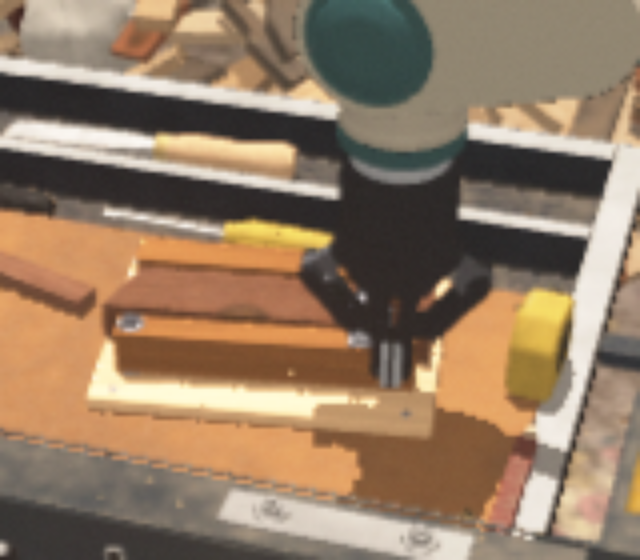

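Emit:
servo_tool --pt "0 0 0 0.012 0 0 0" --pt "0 0 0 0 0 -0.045 0" --pt "0 0 0 0 0 -0.045 0" --pt "0 0 0 0 0 -0.045 0" --pt "0 0 0 0 0 -0.045 0" --pt "0 0 0 0.02 0.01 -0.03 0" --pt "0 0 0 0 0 0 0"

```text
time_s: 15.1
ee_pos: [489.9, -2.6, 246.6]
tool_rot: [0.654, 0.756, 0.003, 0.004]
wrist_force: [-0.2, -0.0, 0.1]
grip_width: -0.0
grip_force: 0.0
```

```bash
python3 - <<'E'
from chk import *
st=manip.sense(); print(sl(st["ee_pos"][None])[0].round(1),st["wrist_force"].round(1))
f=manip.grab_frame("side"); g=manip.grab_frame("top"); save(f,"d.png",(290,120,350,230),5)
for n,F in(("side",f),("top",g)):
    S=sl(pts(F)); S=S[(abs(S[:,0]+78)<24)&(S[:,1]>-50)&(S[:,1]<66)&(S[:,2]>50)&(S[:,2]<150)]
    for v in range(-50,66,6):
        q=S[(S[:,1]>=v)&(S[:,1]<v+6)]
        r=q[(abs(abs(q[:,0]+78)-15)<5)]; m=q[abs(q[:,0]+78)<8]
        if len(q)>2: print(n,v+3,"rod z",np.percentile(r[:,2],[50,90]).round() if len(r)>2 else 0,"mid z",np.percentile(m[:,2],[10,50,90]).round() if len(m)>2 else 0)
E
```

```text
[-76.2  95.9 246.6] [-0.2 -0.   0.1]
side -47 rod z 0 mid z [50. 51. 52.]
side -41 rod z [71. 76.] mid z [52. 62. 63.]
side -35 rod z [74. 77.] mid z [50. 59. 66.]
side -29 rod z [74. 75.] mid z [51. 73. 79.]
side -23 rod z [73. 75.] mid z [82. 85. 87.]
side -17 rod z [73. 73.] mid z [ 92.  95. 101.]
side -11 rod z [70. 74.] mid z [ 97. 101. 106.]
side -5 rod z [69. 71.] mid z [113. 114. 116.]
side 1 rod z [68. 71.] mid z [117. 122. 125.]
side 7 rod z [65. 67.] mid z [128. 130. 131.]
side 13 rod z [67. 70.] mid z 0
side 19 rod z [64. 68.] mid z 0
side 25 rod z [62. 64.] mid z 0
side 31 rod z [60. 61.] mid z 0
side 37 rod z [59. 62.] mid z [54. 57. 69.]
side 43 rod z [59. 61.] mid z [54. 60. 71.]
side 49 rod z [57. 59.] mid z [57. 69. 72.]
side 55 rod z [54. 58.] mid z [51. 54. 59.]
side 61 rod z 0 mid z [53. 59. 60.]
```

View pics/d.png

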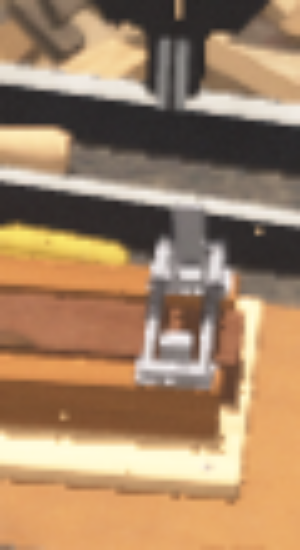

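Emit:
servo_tool --pt "0 0 0 -0.02 0 0.03 0" --pt "0 0 0 -0.02 0 0.035 0" --pt "0 0 0 -0.013 0 0.035 0" --pt "0 0 0 -0.013 0 0.035 0" --pt "0 0 0 0 0 0 0" --pt "0 0 0 -0.01 0 0 0" --pt "0 0 0 -0.01 0 0 0" --pt "0 0 0 -0.01 0 0 0" --pt "0 0 0 -0.01 0 0 0" --pt "0 0 0 0 0 0 0"

```text
time_s: 16.2
ee_pos: [503.5, -110.1, 107.1]
tool_rot: [0.655, 0.755, 0.0, 0.001]
wrist_force: [-0.1, -0.1, -0.3]
grip_width: 0.001
grip_force: 0.0
```

```bash
python3 chk.py|tail -1
```

```text
[-78.4 -11.8 106.8] [-0.8 -0.2  0.2] 16.25
```

Emit:
servo_tool --pt "0 0 0 -0.008 0 -0.003 0" --pt "0 0 0 -0.007 0 -0.002 0" --pt "0 0 0 -0.008 0 0.001 0" --pt "0 0 0 -0.008 0 0.001 0" --pt "0 0 0 -0.008 0 0.002 0" --pt "0 0 0 0 0 0 0"

```text
time_s: 16.85
ee_pos: [508.9, -147.8, 107.3]
tool_rot: [0.655, 0.756, 0.0, 0.0]
wrist_force: [1.0, 3.7, 2.2]
grip_width: 0.004
grip_force: 2.5
```

```bash
python3 chk.py|tail -1
```

```text
[-78.3 -50.2 107.4] [1.  3.3 3.3] 16.9
```

Emit:
servo_tool --pt "0 0 0 -0.008 0 0.0015 0" --pt "0 0 0 -0.008 0 0.0015 0" --pt "0 0 0 -0.006 0 0.0045 0" --pt "0 0 0 -0.006 0 0.005 0" --pt "0 0 0 0 0 0 0"

```text
time_s: 17.4
ee_pos: [512.2, -175.4, 94.0]
tool_rot: [0.655, 0.756, -0.0, -0.0]
wrist_force: [0.4, 0.8, 1.3]
grip_width: -0.002
grip_force: 0.7
```

```bash
python3 chk.py|tail -1
```

```text
[-78.9 -78.1  94.4] [-1.6  1.   0.2] 17.45
```

```bash
python3 - <<'E'
from chk import *
f=manip.grab_frame("side"); save(f,"e.png",(270,100,370,230),5)
g=manip.grab_frame("top")
for n,F in(("side",f),("top",g)):
    S=sl(pts(F)); S=S[(abs(S[:,0]+78)<24)&(S[:,1]>-140)&(S[:,1]<66)&(S[:,2]>50)&(S[:,2]<150)]
    for v in range(-140,66,8):
        q=S[(S[:,1]>=v)&(S[:,1]<v+8)]
        r=q[(abs(abs(q[:,0]+78)-15)<5)]; m=q[abs(q[:,0]+78)<8]
        if len(q)>2: print(n,v+4,"rod z",np.percentile(r[:,2],[50,90]).round() if len(r)>2 else 0,"mid z",np.percentile(m[:,2],[10,50,90]).round() if len(m)>2 else 0)
E
```

```text
side -88 rod z 0 mid z 0
side -80 rod z 0 mid z [ 85. 109. 144.]
side -72 rod z [125. 146.] mid z [ 84. 110. 134.]
side -64 rod z [142. 149.] mid z [ 80. 113. 142.]
side -56 rod z [67. 69.] mid z [65. 75. 79.]
side -48 rod z [69. 71.] mid z [51. 69. 74.]
side -40 rod z [66. 67.] mid z [50. 61. 67.]
side -32 rod z [66. 69.] mid z [51. 53. 63.]
side -24 rod z [64. 67.] mid z [51. 52. 54.]
side -16 rod z [63. 65.] mid z 0
side -8 rod z [64. 67.] mid z 0
side 0 rod z [62. 65.] mid z 0
side 8 rod z [61. 63.] mid z 0
side 16 rod z [60. 62.] mid z 0
side 24 rod z [59. 61.] mid z 0
side 32 rod z [57. 61.] mid z 0
side 40 rod z [57. 58.] mid z [57. 63. 70.]
side 48 rod z [55. 59.] mid z [51. 58. 69.]
side 56 rod z [52. 54.] mid z [51. 52. 53.]
top -72 rod z [113. 135.] mid z [ 83.  88. 117.]
top -64 rod z 0 mid z [ 78.  82. 117.]
top -56 rod z [69. 70.] mid z [52. 74. 77.]
top -48 rod z [68. 70.] mid z [52. 67. 70.]
top -40 rod z [67. 69.] mid z [51. 54. 65.]
top -32 rod z [66. 68.] mid z [50. 52. 54.]
top -24 rod z [65. 67.] mid z 0
top -16 rod z [64. 67.] mid z 0
top -8 rod z [63. 66.] mid z 0
top 0 rod z [64. 66.] mid z 0
top 8 rod z [61. 63.] mid z 0
top 16 rod z [60. 63.] mid z 0
top 24 rod z [60. 61.] mid z 0
top 32 rod z [58. 60.] mid z [68. 70. 72.]
top 40 rod z [59. 61.] mid z [68. 70. 72.]
top 48 rod z [53. 55.] mid z [51. 53. 69.]
top 56 rod z [51. 54.] mid z [51. 51. 52.]
```

View pics/e.png

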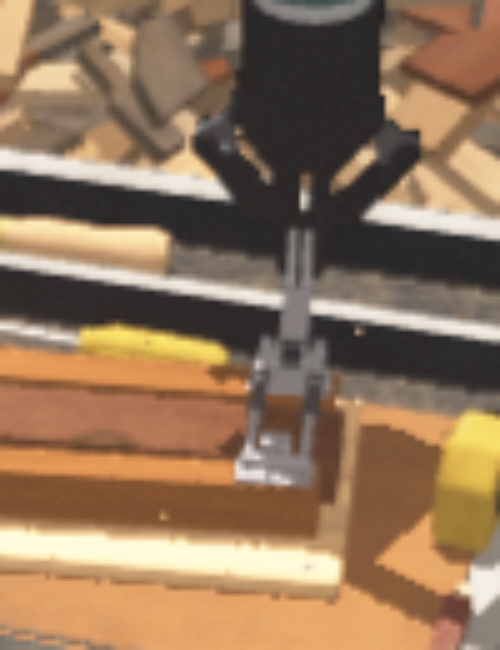

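Emit:
servo_tool --pt "0 0 0 -0.003 0 0.005 0" --pt "0 0 0 -0.003 0 0.005 0" --pt "0 0 0 -0.002 0 0.004 0" --pt "0 0 0 0 0 0 0"

```text
time_s: 17.95
ee_pos: [513.2, -183.3, 79.7]
tool_rot: [0.655, 0.756, -0.0, -0.001]
wrist_force: [-0.4, -0.1, 0.5]
grip_width: -0.004
grip_force: 0.0
```

Emit:
servo_tool --pt "0 0 0 -0.001 0 0.004 0" --pt "0 0 0 -0.001 0 0.004 0" --pt "0 0 0 0 0 0.004 0" --pt "0 0 0 0 0 0 0"

```text
time_s: 18.35
ee_pos: [513.6, -184.7, 67.9]
tool_rot: [0.655, 0.756, -0.0, -0.001]
wrist_force: [0.4, -1.0, -0.4]
grip_width: -0.001
grip_force: 0.0
```

Emit:
servo_tool --pt "0 0 0 0 0 0.002 0" --pt "0 0 0 0 0 0.002 0" --pt "0 0 0 0 0 0.001 0" --pt "0 0 0 0 0 0 0"

```text
time_s: 18.75
ee_pos: [514.3, -185.0, 66.9]
tool_rot: [0.655, 0.756, 0.0, 0.001]
wrist_force: [-9.4, 3.8, 17.9]
grip_width: -0.004
grip_force: 9.3
```

```bash
python3 chk.py|tail -1
```

```text
[-78.2 -88.1  66.9] [-9.6  3.9 18.8] 18.8
```

Hard against shut at z=67, matching the expected closed height. Retreat and check.

Emit:
servo_tool --pt "0 0 0 0 0 -0.02 0" --pt "0 0 0 0 0 -0.045 0" --pt "0 0 0 -0.03 0 -0.03 0" --pt "0 0 0 -0.045 0 -0.01 0" --pt "0 0 0 -0.045 0 0 0" --pt "0 0 0 0 0 0 0"

```text
time_s: 19.4
ee_pos: [530.6, -308.2, 168.4]
tool_rot: [0.657, 0.754, -0.001, 0.001]
wrist_force: [0.6, 0.9, -0.6]
grip_width: 0.004
grip_force: 0.0
```

```bash
python3 chk.py f.png; python3 - <<'E'
from chk import *
f=manip.grab_frame("side"); save(f,"g.png",(240,110,370,240),4.5)
g=manip.grab_frame("top")
for n,F in(("side",f),("top",g)):
    S=sl(pts(F)); S=S[(abs(S[:,0]+78)<24)&(S[:,1]>-140)&(S[:,1]<66)&(S[:,2]>50)&(S[:,2]<150)]
    for v in range(-140,66,8):
        q=S[(S[:,1]>=v)&(S[:,1]<v+8)]
        r=q[(abs(abs(q[:,0]+78)-15)<5)]; m=q[abs(q[:,0]+78)<8]
        if len(q)>2: print(n,v+4,"rod z",np.percentile(r[:,2],[50,90]).round() if len(r)>2 else 0,"mid z",np.percentile(m[:,2],[10,50,90]).round() if len(m)>2 else 0)
E
```

```text
-85 jaw [37.5 53.8] fix [-48.3 -22.8] blank [-28.9  26.9]
-55 jaw [36.  54.7] fix [-56.5 -30.7] blank [-28.7  22.9]
-25 jaw [35.3 55. ] fix [-57.  -29.9] blank [-29.5  19.1]
5 jaw [36.1 56.3] fix [-56.6 -30. ] blank [-29.3  19.6]
35 jaw [36.9 57. ] fix [-56.6 -29.7] blank [-28.7  19.7]
65 jaw [37.6 58.2] fix [-55.9 -29.2] blank [-29.4  19.1]
95 jaw [38.3 59. ] fix [-56.7 -30.3] blank [-29.1  19.4]
[ -79.5 -210.   168.1] [-0.1  0.5 -0.1] 19.45
side -120 rod z 0 mid z [68. 69. 70.]
side -112 rod z 0 mid z [66. 68. 69.]
side -104 rod z 0 mid z [65. 67. 68.]
side -96 rod z 0 mid z [65. 67. 69.]
side -88 rod z 0 mid z [65. 67. 68.]
side -80 rod z 0 mid z [65. 66. 68.]
side -72 rod z 0 mid z [64. 67. 67.]
side -64 rod z 0 mid z [64. 66. 67.]
side -56 rod z [62. 63.] mid z [60. 64. 67.]
side -48 rod z [61. 62.] mid z [52. 59. 62.]
side -40 rod z [62. 68.] mid z [52. 60. 66.]
side -32 rod z [61. 63.] mid z [50. 51. 53.]
side -24 rod z [60. 63.] mid z 0
side -16 rod z [60. 63.] mid z 0
side -8 rod z [60. 61.] mid z 0
side 0 rod z [60. 62.] mid z 0
side 8 rod z [59. 62.] mid z 0
side 16 rod z 
[... 406 characters left out ...]
rod z 0 mid z [66. 67. 69.]
top -80 rod z 0 mid z [65. 67. 70.]
top -72 rod z 0 mid z [64. 67. 69.]
top -64 rod z 0 mid z [66. 67. 68.]
top -56 rod z [62. 65.] mid z [53. 65. 68.]
top -48 rod z [62. 64.] mid z [51. 64. 67.]
top -40 rod z [62. 65.] mid z [51. 56. 67.]
top -32 rod z [62. 64.] mid z [51. 52. 53.]
top -24 rod z [61. 64.] mid z 0
top -16 rod z [61. 63.] mid z 0
top -8 rod z [60. 63.] mid z 0
top 0 rod z [61. 63.] mid z 0
top 8 rod z [60. 61.] mid z 0
top 16 rod z [60. 62.] mid z 0
top 24 rod z [59. 61.] mid z 0
top 32 rod z [59. 60.] mid z [66. 70. 72.]
top 40 rod z [59. 60.] mid z [68. 70. 72.]
top 48 rod z [53. 58.] mid z [51. 53. 71.]
top 56 rod z [51. 52.] mid z [51. 52. 52.]
```

View pics/g.png

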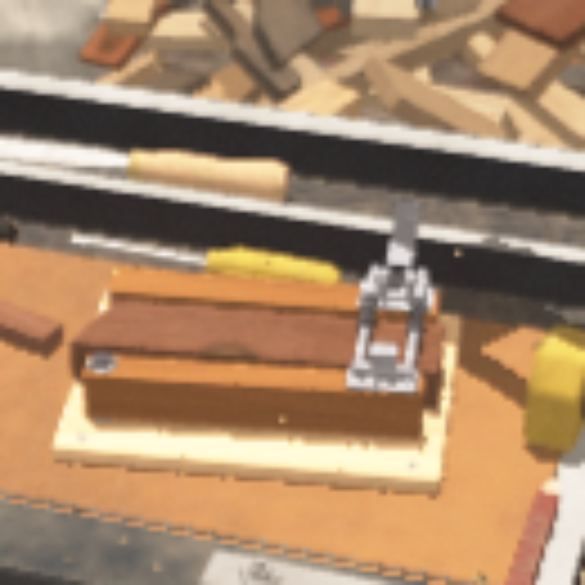

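```bash
python3 - <<'E'
from chk import *
g=manip.grab_frame("top"); S=sl(pts(g))
q=S[(abs(S[:,0]+78)<9)&(S[:,1]<-62)&(S[:,1]>-126)&(S[:,2]>55)&(S[:,2]<85)]
print("handle slope",np.polyfit(q[:,1],q[:,2],1),len(q))
for lo,hi,z in((-28,18,42),(-56,-31,48),(38,54,48)):
    q=S[(abs(S[:,0]-10)<70)&(S[:,1]>lo+2)&(S[:,1]<hi-2)&(abs(S[:,2]-z)<5)]; print(lo,hi,np.polyfit(q[:,1],q[:,2],1)[0].round(3),q[:,2].mean().round(1))
t=S[(abs(S[:,2])<8)&(S[:,1]>-115)&(S[:,1]<100)&(S[:,0]<-125)&(S[:,0]>-160)]; print("table",np.polyfit(t[:,1],t[:,2],1))
E
```

```text
handle slope [-4.42319805e-02  6.38820664e+01] 197
-28 18 -0.01 42.2
-56 -31 0.007 48.4
38 54 0.02 48.1
table [-3.5421674e-05  2.6351863e-01]
```

Emit:
servo_tool --pt "0 0 0 0.035 0.001 0 0" --pt "0 0 0 0.035 0 0.02 0" --pt "0 0 0 0.034 0 0.035 0" --pt "0 0 0 0 0 0.03 0" --pt "0 0 0 0 0 0.01 0" --pt "0 0 0 0 0 0.002 0" --pt "0 0 0 0 0 0.002 0" --pt "0 0 0 0 0 0.002 0" --pt "0 0 0 0 0 0 0"

```text
time_s: 20.55
ee_pos: [518.2, -201.4, 69.7]
tool_rot: [0.655, 0.756, 0.0, 0.002]
wrist_force: [-0.9, 0.2, 3.7]
grip_width: -0.003
grip_force: 1.6
```

```bash
python3 chk.py|tail -1
```

```text
[ -76.8 -105.    69.6] [-0.5 -0.5  4.2] 20.6
```

Emit:
servo_tool --pt "0 0 0 0 0 0.002 0" --pt "0 0 0 0 0 0.002 0" --pt "0 0 0 0 0 0 0"

```text
time_s: 20.9
ee_pos: [518.6, -201.6, 68.9]
tool_rot: [0.655, 0.756, 0.0, 0.002]
wrist_force: [-9.7, 3.6, 23.6]
grip_width: -0.004
grip_force: 12.2
```

Emit:
servo_tool --pt "0 0 0 0 0 0.002 0" --pt "0 0 0 0 0 0.001 0" --pt "0 0 0 0 0 0 0" --pt "0 0 0 0 0 0 0"

```text
time_s: 21.3
ee_pos: [519.0, -201.7, 68.3]
tool_rot: [0.655, 0.756, 0.001, 0.003]
wrist_force: [-15.5, 7.1, 39.0]
grip_width: 0.002
grip_force: 19.4
```

Emit:
servo_tool --pt "0 0 0 0 0 -0.008 0" --pt "0 0 0 0 0 -0.04 0" --pt "0 0 0 -0.03 0 -0.03 0" --pt "0 0 0 -0.045 0 -0.01 0" --pt "0 0 0 0 0 0 0"

```text
time_s: 21.8
ee_pos: [528.5, -279.6, 151.6]
tool_rot: [0.656, 0.754, -0.0, 0.003]
wrist_force: [-0.4, 0.5, -0.2]
grip_width: 0.002
grip_force: 0.0
```

```bash
python3 - <<'E'
from chk import *
for n in("top","side"):
    g=manip.grab_frame(n); S=sl(pts(g))
    q=S[(abs(S[:,0]+78)<6)&(S[:,1]<-62)&(S[:,1]>-120)&(S[:,2]>60)&(S[:,2]<75)]
    print(n,"handle slope",np.polyfit(q[:,1],q[:,2],1),len(q))
E
```

```text
top handle slope [-3.24386244e-02  6.46723540e+01] 131
side handle slope [-3.62421698e-02  6.33642398e+01] 50
```

```bash
python3 -c "
from cell import manip
print(manip.finish_job())"
```

```text
the job is handed in; nothing more can be done
None
```

The blank is clamped, with the loop over the keeper and the lever thrown past centre against its stop. I handed the job in at about 22 s and got no verdict back. The lever measured about 2.06 rad by camera (limit 2.02), the highest jaw push I read was about 21 N, and I did not measure the 40 N clamp force.

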